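# Set out the small optics in order of height

## Task

Set out the oil bottle, the objective and the two black lens tubes on the aluminium strip in order of height, so that no part hides behind a taller one: the tallest in the ring next to the upright end stop, the shortest in the ring at the far end. Each stands upright in the middle of its own ring; leave the filter cube and the mirror mount where they are.

Things in the scene. Friction and masses are not known exactly. Their poses are not given: they have to be found in the camera images.
- bottle: Small clear glass oil bottle with a thin red ring and a black screw cap, 66 mm tall, round; body diameter 28 mm up to 50 mm, cap diameter 18 mm above. Grip it round the body. Origin: centre of the underside; z up. Stands upright loose on the table (underside at z = 0), its yaw does not matter.
- objective: Microscope objective, light metal with a thin yellow ring, 50 mm tall, round: barrel about 28 to 31 mm in diameter in its lower half, narrowing to a cone with a small black tip above. Grip it round the barrel about 22 mm above its underside. Origin: centre of the underside; z up. Stands upright loose on the table (underside at z = 0), its yaw does not matter.
- long_tube: Longer of the two black lens tubes, a short knurled tube with a lens inside, 31 mm in diameter and 30 mm tall. Origin: centre of the underside; z up. Stands upright loose on the table (underside at z = 0), its yaw does not matter.
- short_tube: Shorter of the two black lens tubes, a short knurled tube with a lens inside, 31 mm in diameter and 18 mm tall. Origin: centre of the underside; z up. Stands upright loose on the table (underside at z = 0), its yaw does not matter.
- rail: Aluminium strip fixed to the table, 60 (its x) by 300 (its y) by 6 mm thick; origin at the centre of its underside. Its flat top bears four drawn (not raised) rings of 48 mm diameter, centred at x = 0 and y = -97.5, -32.5, +32.5, +97.5 mm in its frame. To the left of the work (y over 0.25 m, x over 0.4 m) stands the tall fixed microscope: swing the arm past it only when drawn back.
- end_stop: Upright dark steel stop fixed on one end of the strip, 56 mm (across the strip) by 18 mm by 34 mm high with two 3 mm screw heads on top; origin at the centre of its underside, on the strip's top at y = +138 or -138 mm in the strip's frame: which end varies. The strip's other end bears only a flat aluminium cover piece 3 mm thick with screw heads, which is not the stop.
- filter_cube: Bystander: black filter cube with a round coloured window in one side, 41 x 38 x 43 mm tall, loose among the parts to be moved. Leave it where it is. Origin: centre of the underside.
- mirror_mount: Bystander: black mirror mount, 41 x 48 x 48 mm tall, loose on the table beyond the strip. Leave it where it is. Origin: centre of the underside.
Things that resemble listed ones, but are neither listed nor needed, are in the scene too. Leave any pink look-alike of the long_tube alone.

How it is judged:
At the end, for the whole second after the job is handed in: Counted from the end stop, the four rings hold the bottle (66 mm), the objective (50 mm), the long tube (30 mm) and the short tube (18 mm), each within 12 mm of its ring's centre both along and across the strip, upright within 0.12 rad, standing on the strip and at rest (((y of end_stop in the frame of rail above 0 m and y of bottle in the frame of rail between 0.0855 and 0.1095 m and y of objective in the frame of rail between 0.0205 and 0.0445 m and y of long_tube in the frame of rail between -0.0445 and -0.0205 m and y of short_tube in the frame of rail between -0.1095 and -0.0855 m) or (y of end_stop in the frame of rail below 0 m and y of bottle in the frame of rail between -0.1095 and -0.0855 m and y of objective in the frame of rail between -0.0445 and -0.0205 m and y of long_tube in the frame of rail between 0.0205 and 0.0445 m and y of short_tube in the frame of rail between 0.0855 and 0.1095 m)) and x of bottle in the frame of rail between -0.012 and 0.012 m and z of bottle in the frame of rail between 0.003 and 0.01 m and angle between each of bottle, objective, long_tube, short_tube's own z axis and vertical below 0.12 rad and linear speed of each of bottle, objective, long_tube, short_tube below 0.02 m/s and angular speed of each of bottle, objective, long_tube, short_tube below 0.2 rad/s and x of objective in the frame of rail between -0.012 and 0.012 m and z of objective in the frame of rail between 0.003 and 0.01 m and x of long_tube in the frame of rail between -0.012 and 0.012 m and z of long_tube in the frame of rail between 0.003 and 0.01 m and x of short_tube in the frame of rail between -0.012 and 0.012 m and z of short_tube in the frame of rail between 0.003 and 0.01 m); the robot touches nothing.
It fails at once if the filter cube is shifted by more than 20 mm (distance of filter_cube from where it was at the start of the episode above 0.02 m).
It fails at once if the mirror mount is shifted by more than 20 mm (distance of mirror_mount from where it was at the start of the episode above 0.02 m).
It also fails if it takes over 109 s, if anything falls off the work surface, if the arm or the gripper's body presses on something with over 40 N, if the wrist force passes 120 N, or if a joint passes its speed limit or range.

## Robot

A 6-joint arm with a two-finger parallel gripper is mounted at the origin on a cart in front of the work surface, level with it; the furniture and walls round the work are solid. World frame = base frame: x ahead of the robot, y to its left, z up, the work surface at z = 0. Lengths are in m, angles in rad, forces in N, time in s.
With the tool pointing down it reaches from about 0.425 to 0.925 m from the base axis. Payload 12.5 kg.
Tool frame: the origin (TCP) lies at the centre of the arm's flange, where the gripper is bolted on; the fingertips stand tip_extent ahead of it and the grasp point (between the pads) lies 155 mm ahead of it (tip_extent is the distance from the TCP to the fingertips, in m); z points along the fingers, y is the line along which they close (so a half turn about z gives the same grasp; the last joint's range is limited). The gripper opens to 85 mm and grips with 20 to 120 N. Pads are 22 mm wide; open, the fingers measure 114 mm over their backs; the gripper's body (76 mm by 85 mm) begins 54 mm behind the grasp point. The pads swing forward as they close: fully open they stand 13 mm farther back than shut.
Start: joints at [-1.216, 0.491, 1.559, -0, 1.092, -0.106], TCP at [0.278, -0.56, 0.405] pointing down, gripper open.
Joint ranges: [-3.1, 3.1], [-0.84, 2.19], [0.05, 2.79], [-1.13, 4.28], [0.06, 2.93], [-2.69, 2.69]. Speed limits (rad/s): [2.22, 2.22, 2.79, 3.14, 3.14, 3.14].

## Interface

Orientations are given as a unit quaternion [w, x, y, z].
In Python, from rig import get_obs, capture, sign_off, find_in, regions_of, tip_extent gives the robot as it stands.
- The arm moves only by the tool jog_arm, never from a script. Its argument "plan" is a list of rows, each a list of 4 numbers: the shift along the tool's x, y, z in mm, then the turn about the tool's z in rad. In form: [[dx, dy, dz, twist], ...]. A call has 1 to 5 rows; each row is the pose to reach, as a shift and turn from the pose commanded when the call began, along the tool's axes at that moment; what a row does not reach only later rows make up. A row lasts 1/12 s, in which the tool goes at most 41.7 mm and 7.16 degrees, less where a joint would pass 70% of its speed; a pose out of reach is approached as far as the arm can. A call with a gripper value outside its range is refused whole. "hand" is the opening, from -1 (shut) to 1 (fully open), set as the call begins (left out, the last holds). The fingers move at their own pace and stop on an object; "newtons" is the grip in N (left out, the last holds). Time passes only in rows, so rows that repeat a pose let the fingers close. It gives the time, the measured TCP pose, the force, the opening and the grip force at its end, in the units of the state.
- get_obs(): the state, without advancing time (a new reading comes with each control period).
- capture(name): name is "scene" or "side" or "wrist"; returns a dict with "color" (400x640x3 uint8, red, green, blue), "z_map" (400x640 float32, m along the optical axis (not along the pixel's ray), 0 where there is no reading), "camera_matrix" (3x3 intrinsics, pixels), "world_to_cam" (4x4, takes a point from world to camera coordinates). Camera axes: x right, y down, z forward; pixel columns grow to the right and rows downward; lengths in m; the calibration is good to about 2 mm. A picture is of the moment at which its call begins.
- sign_off(): hands the job in; it is judged then, once.
Trained networks look in a picture, given as the dict that the camera call returned (one of the last four; its "shot" number tells which), for a name from the list of things; names that differ only in an ending like _2 or _b are one class to them, and where a whole thing is asked for, a point or a joint stands for the part that bears it (a point fixed in the world has none). Each returns a list of dicts, best first, with "score" (0 to 1); they miss things now and then, are a little off and sometimes report something else, mostly with a low value. They report only what shows in the picture. A call takes as long as a camera call. They do not tell look-alikes from the thing itself.
- find_in(picture, query): "bbox" ([centre column, centre row, width, height] in pixels, round what is visible of it).
- regions_of(picture, query): "pixels" (400x640 bool, what is visible of it) and "bbox" ([centre column, centre row, width, height] in pixels, round what is visible of it).
The state is a dict: "time_s": time; "joint_positions": joint angles; "joint_vel": joint speeds; "effort": joint torques, N m; "eef_pos": TCP position; "tool_rot": TCP orientation; "force": force on the tool from outside, world axes, zero at the start; "torque": the same for the moment, N m; "gripper_width": finger opening in m; "grasp_force": force on a finger pad.
Only numpy, scipy, OpenCV 4.12 (cv2) and the standard library are available. Lean on these libraries where they do the work, as an engineer would, in place of code of your own. Each camera call takes 0.05 s, during which the arm holds its last target. There are 200 camera calls.

## Working session

There is one attempt and no reset: what is moved stays moved. The work goes in short steps, Python scripts to look and compute and a tool call to move; the robot and the scene stay as the last step left them, time stands still between calls to the robot, and variables do not carry over. Pictures are saved under pics/ and viewed, at most 14 in all, crops included, and the job is handed in when it is done.

Besides the shell and the picture viewer there is one more tool, called after ">>>" by a JSON object that holds its "op" and its "data", one argument or row to a line. jog_arm: Moves the arm, as the interface text tells. Its arguments: {"type":"object","properties":{"plan":{"type":"array"},"hand":{"type":"number"},"newtons":{"type":"number"}},"required":["plan"]}

```bash
mkdir -p pics; cat > h.py <<'E'
import numpy as np, cv2
from rig import *
def world(p, m=None):
    z=p["z_map"]; K=p["camera_matrix"]; T=np.linalg.inv(p["world_to_cam"])
    v,u=np.mgrid[0:400,0:640]
    P=np.stack([(u-K[0,2])/K[0,0]*z,(v-K[1,2])/K[1,1]*z,z],-1)
    W=P@T[:3,:3].T+T[:3,3]; W[z<=0]=np.nan
    return W
def save(p,n,crop=None,s=1):
    c=p["color"][:,:,::-1]
    if crop: c=c[crop[1]:crop[3],crop[0]:crop[2]]
    cv2.imwrite(f"pics/{n}.png",cv2.resize(c,None,fx=s,fy=s,interpolation=2))
def summ(p,q,minscore=.2):
    W=world(p)
    for r in regions_of(p,q):
        if r["score"]<minscore: continue
        w=W[r["pixels"]]; w=w[~np.isnan(w[:,0])]
        if len(w)<5: continue
        print(q,round(r["score"],2),np.round(r["bbox"]),"lo",np.round(np.percentile(w,3,0),3),"hi",np.round(np.percentile(w,97,0),3),"n",len(w))
E
python3 - <<'E'
from h import *
print(tip_extent() if callable(tip_extent) else tip_extent); o=get_obs(); print(o)
for n in ["scene","side"]:
    p=capture(n); save(p,n+"0"); print(n)
    for q in ["bottle","objective","long_tube","short_tube","rail","end_stop","filter_cube","mirror_mount"]: summ(p,q)
E
```

```text
0.1734
{'time_s': 0.0, 'joint_positions': array([-1.21557212e+00,  4.91576889e-01,  1.55944951e+00, -7.31355785e-06,
        1.09168247e+00, -1.05603352e-01]), 'joint_vel': array([ 0.00018131,  0.00014734,  0.00028441, -0.00084573,  0.00170823,
       -0.00139803]), 'effort': array([ 7.02814873e-05, -6.18444371e+01, -2.61592931e+01, -1.60370132e-04,
        4.10845532e-03,  1.66396347e-05]), 'eef_pos': array([ 0.27793909, -0.55976755,  0.40411684]), 'tool_rot': array([-5.53360803e-04,  9.73571443e-01,  2.28381993e-01, -7.26956012e-05]), 'force': array([ 0.10342535, -0.66553009,  0.29378893]), 'torque': array([-0.03224604,  0.02083259, -0.08529879]), 'grasp_force': 0.0, 'gripper_width': 0.08537608452930003}
scene
bottle 0.75 [367. 246.  16.  23.] lo [ 0.434 -0.102  0.009] hi [ 0.456 -0.081  0.068] n 250
objective 0.5 [389. 226.   9.  18.] lo [ 0.451 -0.186  0.01 ] hi [ 0.474 -0.164  0.051] n 193
long_tube 0.74 [275. 268.  15.  19.] lo [0.517 0.079 0.004] hi [0.545 0.106 0.031] n 208
long_tube 0.61 [236. 259.  16.  20.] lo [0.582 0.139 0.001] hi [0.611 0.166 0.031] n 244
long_tube 0.51
[... 761 characters left out ...]
 19.] lo [ 0.451 -0.193  0.01 ] hi [ 0.477 -0.176  0.051] n 289
long_tube 0.65 [269. 182.  11.  13.] lo [0.518 0.075 0.001] hi [0.545 0.11  0.032] n 202
long_tube 0.56 [240. 185.  12.  18.] lo [0.43  0.084 0.003] hi [0.457 0.114 0.031] n 184
long_tube 0.56 [289. 164.  12.  15.] lo [0.584 0.136 0.004] hi [0.61  0.167 0.032] n 154
short_tube 0.61 [276. 303.  18.  22.] lo [ 0.421 -0.282  0.   ] hi [ 0.452 -0.25   0.02 ] n 315
rail 0.55 [339. 234. 100.  83.] lo [ 0.572 -0.257  0.004] hi [0.661 0.003 0.009] n 2294
end_stop 0.84 [302. 188.  24.  22.] lo [0.56  0.006 0.007] hi [0.617 0.03  0.043] n 370
mirror_mount 0.67 [416. 213.  26.  33.] lo [ 0.774 -0.179  0.002] hi [ 0.818 -0.129  0.05 ] n 531
```

```bash
python3 - <<'E'
from h import *
p=capture("scene"); save(p,"sc1",(210,130,460,320),3.1)
W=world(p)
# colour of long_tube candidates
for r in regions_of(p,"long_tube"): print(np.round(r["bbox"]),np.median(p["color"][r["pixels"]],0),np.round(r["score"],2))
# rail top points
for n in ["scene","side"]:
    p=capture(n); W=world(p)
    m=(abs(W[...,2]-.006)<.0025)&(W[...,0]>.54)&(W[...,0]<.75)&(W[...,1]<.06)&(W[...,1]>-.32)
    r=[x for x in regions_of(p,"rail")][0]["pixels"]; 
    k=cv2.dilate(r.astype(np.uint8),np.ones((9,9)))>0
    w=W[m&k][:,:2].astype(np.float32); print(n,len(w),cv2.minAreaRect(w*1000))
    for r in regions_of(p,"end_stop")[:1]:
        w=W[r["pixels"]]; w=w[abs(w[:,2]-.041)<.003][:,:2]; print("stop",cv2.minAreaRect((w*1000).astype(np.float32)))
E
```

```text
[295. 297.  10.  22.] [58. 56. 55.] 0.79
[274. 268.  17.  21.] [179.5 107.5 128. ] 0.78
[238. 258.  13.  18.] [172.5 105.5 124. ] 0.77
[423. 219.  15.  16.] [74.5 72.  70.5] 0.37Traceback (most recent call last):
  File "<stdin>", line 10, in <module>
IndexError: list index out of range
```

View pics/sc1.png

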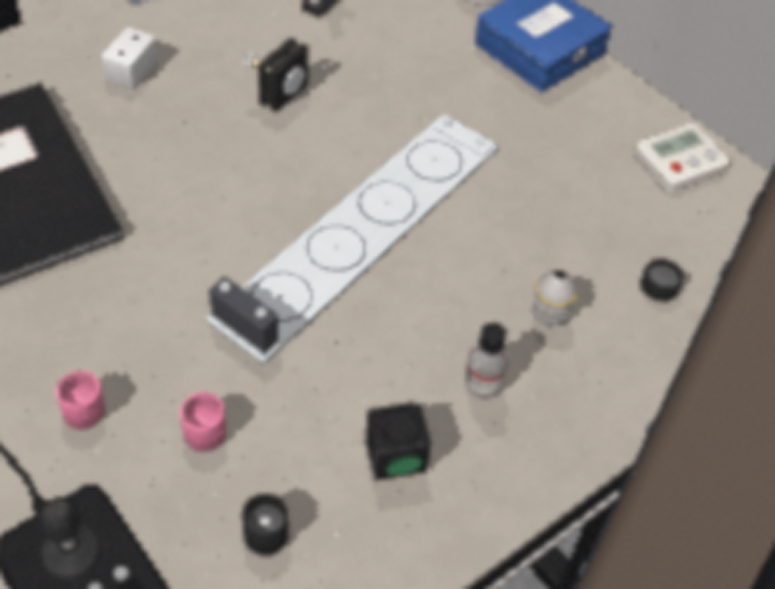

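View pics/side0.png

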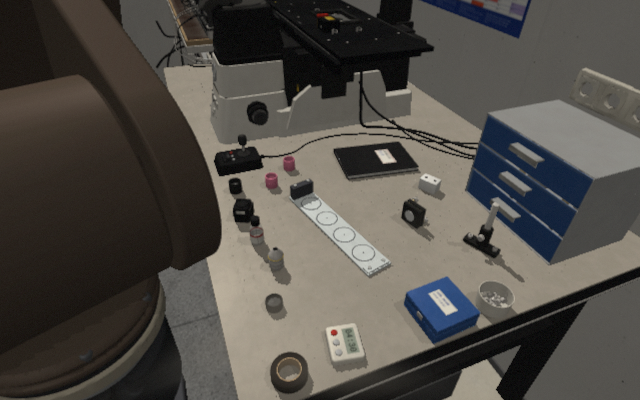

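The stop is at the near-left end of the strip (crop 245,315), with the rings at crop (283,297), (336,248), (387,203) and (434,160). There are three long_tube candidates in the scene image: two pink at (275,268) and (238,258), and one black at (295,297). The black one fits the description and shows clearly in this enlarged crop at (265,522). The short tube is at crop (662,280).

```bash
python3 - <<'E'
from h import *
for n in ["scene","side"]:
    p=capture(n); W=world(p); hsv=cv2.cvtColor(p["color"],cv2.COLOR_RGB2HSV)
    r=[x for x in regions_of(p,"rail") if x["score"]>.3]
    if r:
        k=r[0]["pixels"]; w=W[k]; w=w[(abs(w[:,2]-.006)<.004)]
        print(n,len(w),cv2.minAreaRect((w[:,:2]*1000).astype(np.float32)))
    for r in regions_of(p,"end_stop")[:1]:
        w=W[r["pixels"]]; w=w[abs(w[:,2]-.041)<.003][:,:2]; print("stop",cv2.minAreaRect((w*1000).astype(np.float32)))
    if n=="scene":
        K=p["camera_matrix"];T=np.linalg.inv(p["world_to_cam"])
        px=np.array([(283,297),(336,248),(387,203),(434,160)])/3.1+[210,130]
        R=[]
        for u,v in px:
            d=T[:3,:3]@np.array([(u-K[0,2])/K[0,0],(v-K[1,2])/K[1,1],1]); o=T[:3,3]
            R.append((o+d*(.006-o[2])/d[2])[:2])
        R=np.array(R); print(np.round(R,4)); d=R[0]-R[-1]; print(np.linalg.norm(d),np.arctan2(d[1],d[0])-np.pi/2)
E
```

```text
scene 1694 ((615.4850463867188, -105.655029296875), (60.01894760131836, 281.26824951171875), 12.805671691894531)
stop ((587.3739013671875, 20.6174373626709), (56.70929718017578, 19.158885955810547), 12.731346130371094)
[[ 0.5942 -0.0207]
 [ 0.6097 -0.0832]
 [ 0.624  -0.1464]
 [ 0.6394 -0.2101]]
0.19473562300663894 0.23448037603912697
side 2240 ((620.3396606445312, -123.12115478515625), (62.37041473388672, 282.419921875), 13.04451847076416)
stop ((587.7666015625, 19.739179611206055), (56.459415435791016, 19.931194305419922), 12.285087585449219)
```

>>> {"op": "jog_arm", "data": {
  "plan": [
    [24, -23, 5, -0.089],
    [48, -46, 10, -0.178],
    [71, -68, 15, -0.267],
    [95, -91, 20, -0.356],
    [119, -114, 25, -0.444]
  ],
  "hand": 1
}}

```text
time_s: 1.82
eef_pos: [0.334, -0.4033, 0.3796]
tool_rot: [0.0, 0.899, 0.439, 0.0]
force: [1.6, 0.7, -0.0]
gripper_width: 0.0855
grasp_force: 0.0
```

>>> {"op": "jog_arm", "data": {
  "plan": [
    [31, -10, 5, -0.089],
    [62, -21, 10, -0.178],
    [94, -31, 15, -0.267],
    [125, -41, 20, -0.356],
    [156, -52, 25, -0.444]
  ]
}}

```text
time_s: 2.23
eef_pos: [0.3896, -0.2486, 0.3547]
tool_rot: [0.0, 0.78, 0.626, 0.0]
force: [1.3, -0.7, -0.7]
gripper_width: 0.0855
grasp_force: 0.0
```

>>> {"op": "jog_arm", "data": {
  "plan": [
    [33, 4, 5, -0.089],
    [65, 8, 10, -0.178],
    [98, 12, 15, -0.267],
    [131, 16, 20, -0.356],
    [163, 20, 30, -0.445]
  ]
}}

```text
time_s: 2.65
eef_pos: [0.4451, -0.0938, 0.3252]
tool_rot: [0.001, 0.622, 0.783, 0.0]
force: [1.0, -0.1, -0.3]
gripper_width: 0.0856
grasp_force: 0.0
```

```bash
cat >> h.py <<'E'
def rel(x,y,z=None):
    """shift in tool axes (mm) from the measured pose to world TCP x,y,z"""
    o=get_obs(); q=o["tool_rot"]
    from scipy.spatial.transform import Rotation as R
    M=R.from_quat(q[[1,2,3,0]]).as_matrix()
    return np.round(M.T@(np.array([x,y,o["eef_pos"][2] if z is None else z])-o["eef_pos"])*1000,1), np.round(o["eef_pos"],4), np.round(M[:2,:2],3).tolist(), round(o["time_s"],2)
E
python3 - <<'E'
from h import *
p=capture("wrist"); save(p,"w0")
for q in ["bottle","objective","long_tube","short_tube","rail"]: summ(p,q)
print(rel(.446,-.095)); print(get_obs()["joint_positions"])
E
```

```text
bottle 0.76 [326. 193.  34.  53.] lo [ 0.436 -0.103  0.001] hi [ 0.461 -0.081  0.067] n 1270
objective 0.65 [320. 276.  32.  47.] lo [ 0.452 -0.183  0.012] hi [ 0.478 -0.163  0.051] n 1131
long_tube 0.67 [321. 278.  33.  44.] lo [ 0.452 -0.184  0.01 ] hi [ 0.478 -0.163  0.051] n 1156
long_tube 0.57 [480.   4.  27.   6.] lo [0.526 0.076 0.   ] hi [0.541 0.079 0.018] n 147
short_tube 0.68 [274. 334.  34.  27.] lo [ 0.421 -0.279  0.002] hi [ 0.449 -0.252  0.019] n 804
rail 0.77 [502. 192.  99. 231.] lo [ 0.567 -0.164  0.004] hi [0.65  0.011 0.008] n 12552
(array([0.7, 1.5, 0. ]), array([ 0.4447, -0.096 ,  0.3249]), [[-0.22, 0.976], [0.976, 0.22]], 2.95)
[-3.58021049e-01  3.68569784e-01  2.05283893e+00 -2.64814286e-04
  7.19679720e-01 -5.79409542e-01]
```

View pics/w0.png

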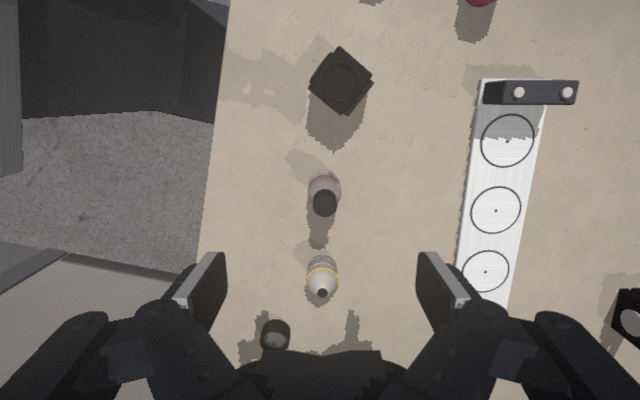

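The wrist view shows the bottle at (325,195), the objective at (321,278), the short tube at (275,334) and the ring dots at (507,141), (496,210) and (486,271). The cube is at (340,80), well clear of the bottle.

```bash
python3 - <<'E'
from h import *
p=capture("wrist"); W=world(p); K=p["camera_matrix"];T=np.linalg.inv(p["world_to_cam"])
for q,h in [("bottle",.066),("objective",.05),("short_tube",.018)]:
    w=W[regions_of(p,q)[0]["pixels"]]; 
    for lo,hi in [(h-.004,h+.004),(.015,h)]:
        t=w[(w[:,2]>lo)&(w[:,2]<hi)]
        if len(t): print(q,lo,len(t),np.round(cv2.minEnclosingCircle((t[:,:2]*1000).astype(np.float32)),1) if 0 else cv2.minEnclosingCircle((t[:,:2]*1000).astype(np.float32)))
for u,v in [(507,141),(496,210),(486,271)]:
    d=T[:3,:3]@np.array([(u-K[0,2])/K[0,0],(v-K[1,2])/K[1,1],1]); o=T[:3,3]; print(np.round((o+d*(.006-o[2])/d[2]),4))
for r in regions_of(capture("scene"),"long_tube"): pass
p=capture("scene"); W=world(p)
for r in regions_of(p,"long_tube"):
    w=W[r["pixels"]]; t=w[w[:,2]>.026]; print(np.round(r["bbox"]),cv2.minEnclosingCircle((t[:,:2]*1000).astype(np.float32)))
print(rel(.4465,-.0945,.18))
E
```

```text
bottle 0.062 464 ((448.52587890625, -94.95758056640625), 9.32327938079834)
bottle 0.015 838 ((448.21722412109375, -94.42032623291016), 14.047874450683594)
objective 0.046 238 ((466.02117919921875, -177.5295867919922), 8.668034553527832)
objective 0.015 968 ((464.66064453125, -176.1025848388672), 15.050406455993652)
short_tube 0.013999999999999999 349 ((435.145751953125, -266.47088623046875), 15.514029502868652)
short_tube 0.015 167 ((435.3933410644531, -266.69830322265625), 15.499425888061523)
[ 0.597  -0.0225  0.006 ]
[ 0.6116 -0.0856  0.006 ]
[ 0.6259 -0.1488  0.006 ]
[237. 258.  12.  16.] ((597.2597045898438, 151.99623107910156), 15.472272872924805)
[275. 266.  13.  22.] ((532.3341064453125, 90.84220123291016), 15.821005821228027)
[295. 298.   8.  23.] ((443.1047058105469, 99.54098510742188), 15.803667068481445)
(array([  0.8,   2.1, 144.8]), array([ 0.4446, -0.0958,  0.3248]), [[-0.22, 0.975], [0.975, 0.22]], 3.35)
```

>>> {"op": "jog_arm", "data": {
  "plan": [
    [0, 4, 35, 0],
    [0, 4, 70, 0],
    [0, 4, 105, 0],
    [0, 4, 142, 0],
    [0, 4, 142, 0]
  ],
  "newtons": 40
}}

```text
time_s: 3.77
eef_pos: [0.4477, -0.0944, 0.1772]
tool_rot: [-0.005, 0.624, 0.781, -0.002]
force: [-0.5, 0.1, -0.9]
gripper_width: 0.0858
grasp_force: 0.0
```

>>> {"op": "jog_arm", "data": {
  "plan": [
    [0, 0, 0, 0],
    [0, 0, 0, 0],
    [0, 0, 0, 0],
    [0, 0, 0, 0],
    [0, 0, 0, 0]
  ],
  "hand": -1
}}

```text
time_s: 4.18
eef_pos: [0.4489, -0.0946, 0.1845]
tool_rot: [0.002, 0.624, 0.781, 0.001]
force: [-0.3, 0.8, 20.6]
gripper_width: 0.0264
grasp_force: 38.7
```

>>> {"op": "jog_arm", "data": {
  "plan": [
    [0, 0, 0, 0],
    [0, 0, 0, 0],
    [0, 0, 0, 0]
  ]
}}

```text
time_s: 4.43
eef_pos: [0.4489, -0.0946, 0.1846]
tool_rot: [0.002, 0.624, 0.781, 0.001]
force: [-1.1, -0.6, 15.5]
gripper_width: 0.0265
grasp_force: 38.3
```

>>> {"op": "jog_arm", "data": {
  "plan": [
    [0, 0, -30, 0],
    [0, 0, -65, 0],
    [10, 25, -70, 0],
    [19, 60, -70, 0],
    [28, 95, -70, 0]
  ]
}}

```text
time_s: 4.85
eef_pos: [0.5358, -0.0456, 0.2552]
tool_rot: [0.002, 0.624, 0.781, 0.001]
force: [-0.2, -0.4, -0.1]
gripper_width: 0.0264
grasp_force: 40.1
```

>>> {"op": "jog_arm", "data": {
  "plan": [
    [6, 35, 0, 0],
    [11, 65, 0, 0],
    [11, 65, 0, 0],
    [11, 65, 20, 0],
    [11, 65, 45, 0]
  ]
}}

```text
time_s: 5.27
eef_pos: [0.5964, -0.0207, 0.2096]
tool_rot: [0.002, 0.624, 0.782, 0.001]
force: [0.7, -0.2, -0.1]
gripper_width: 0.0261
grasp_force: 40.1
```

```bash
python3 - <<'E'
from h import *
print(rel(.596,-.022,.1905))
for n in ["wrist","side"]:
    p=capture(n); W=world(p)
    if n=="wrist": save(p,"w1")
    for q in ["bottle","rail","end_stop"]: summ(p,q)
E
```

```text
(array([-1.1, -0.8, 19.1]), array([ 0.5964, -0.0207,  0.2096]), [[-0.222, 0.975], [0.975, 0.222]], 5.27)
bottle 0.82 [322. 289.  65. 136.] lo [ 0.585 -0.027  0.033] hi [ 0.607 -0.007  0.092] n 6989
rail 0.75 [322. 245. 114. 217.] lo [ 0.566 -0.098  0.005] hi [0.634 0.035 0.008] n 6262
end_stop 0.65 [324. 168. 126.  48.] lo [0.563 0.01  0.012] hi [0.614 0.033 0.043] n 5967
bottle 0.52 [310. 186.  11.  31.] lo [ 0.585 -0.036  0.028] hi [ 0.605 -0.02   0.091] n 219
rail 0.78 [339. 235. 100.  77.] lo [ 0.573 -0.253  0.004] hi [ 0.663 -0.008  0.009] n 2199
end_stop 0.56 [274. 303.  17.  21.] lo [ 0.421 -0.283  0.003] hi [ 0.448 -0.254  0.019] n 269
end_stop 0.52 [292. 190.  13.  11.] lo [0.559 0.006 0.012] hi [0.578 0.023 0.044] n 112
```

View pics/w1.png

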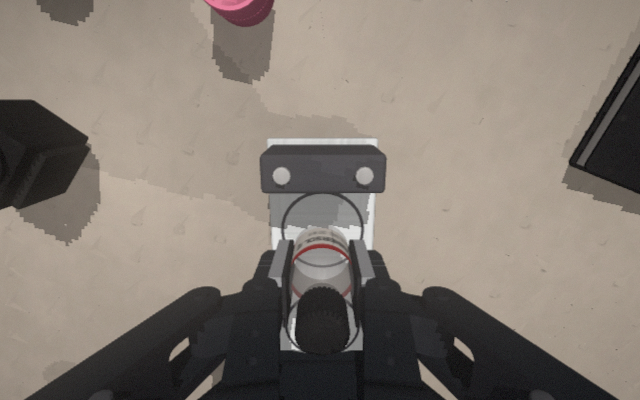

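The wrist view shows the bottle upright in the grip, centred across the strip (322 against a strip centre of 322) and below the stop. Next I lower and release it.

>>> {"op": "jog_arm", "data": {
  "plan": [
    [-1, -1, 10, 0],
    [-1, -1, 16, 0],
    [-1, -1, 18, 0],
    [-1, -1, 18.5, 0],
    [-1, -1, 18.5, 0]
  ]
}}

```text
time_s: 6.08
eef_pos: [0.5951, -0.0225, 0.1904]
tool_rot: [0.0, 0.624, 0.781, -0.0]
force: [-6.9, -0.5, 21.1]
gripper_width: 0.0265
grasp_force: 42.1
```

>>> {"op": "jog_arm", "data": {
  "plan": [
    [0, 0, 0, 0],
    [0, 0, 0, 0],
    [0, 0, 0, 0],
    [0, 0, 0, 0]
  ],
  "hand": 0.3
}}

```text
time_s: 6.42
eef_pos: [0.5953, -0.0223, 0.1887]
tool_rot: [-0.0, 0.624, 0.781, -0.0]
force: [-0.8, -0.8, 0.2]
gripper_width: 0.0557
grasp_force: 0.0
```

>>> {"op": "jog_arm", "data": {
  "plan": [
    [0, 0, -15, 0],
    [0, 0, -50, 0],
    [0, 0, -90, 0],
    [0, 0, -130, 0]
  ]
}}

```text
time_s: 6.75
eef_pos: [0.5951, -0.0223, 0.3199]
tool_rot: [-0.001, 0.624, 0.781, -0.001]
force: [1.3, 0.4, -0.5]
gripper_width: 0.0557
grasp_force: 0.0
```

```bash
python3 - <<'E'
from h import *
print(rel(.465,-.177,.28))
p=capture("wrist"); W=world(p); save(p,"w2")
for q in ["bottle","rail","end_stop","objective"]: summ(p,q)
E
```

```text
(array([-122.1, -161. ,   40.1]), array([ 0.5951, -0.0223,  0.3199]), [[-0.221, 0.975], [0.975, 0.221]], 6.75)
bottle 0.89 [324. 194.  35.  52.] lo [ 0.583 -0.029  0.015] hi [ 0.606 -0.009  0.073] n 1328
bottle 0.68 [141. 132.  85.  63.] lo [ 0.424 -0.026  0.007] hi [0.464 0.016 0.043] n 3638
rail 0.81 [326. 238.  73. 234.] lo [ 0.572 -0.195  0.005] hi [0.654 0.01  0.008] n 11322
end_stop 0.71 [139. 133.  85.  66.] lo [ 0.424 -0.026  0.008] hi [0.464 0.016 0.043] n 3619
end_stop 0.64 [325. 140.  71.  27.] lo [0.563 0.01  0.025] hi [0.614 0.033 0.044] n 1813
objective 0.41 [170. 297.  13.  13.] lo [ 0.466 -0.172 -0.   ] hi [ 0.544 -0.021  0.198] n 77
```

View pics/w2.png

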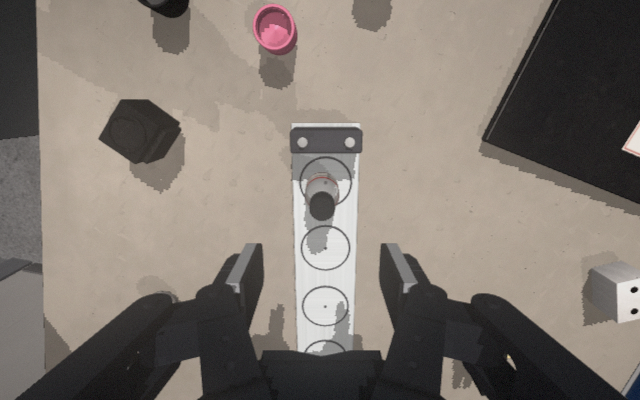

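The bottle stands in the first ring, at (322,185) against the ring at (326,181). The second ring's dot is at (325,248) and the third's at (325,306). The objective is next.

>>> {"op": "jog_arm", "data": {
  "plan": [
    [-22, -29, 0, 0],
    [-46, -61, 10, 0],
    [-71, -94, 20, 0],
    [-96, -126, 30, 0],
    [-117, -155, 40, 0]
  ],
  "hand": 0.6
}}

```text
time_s: 7.42
eef_pos: [0.4683, -0.1717, 0.2773]
tool_rot: [-0.001, 0.624, 0.781, -0.0]
force: [0.1, -0.8, 0.9]
gripper_width: 0.0685
grasp_force: 0.0
```

>>> {"op": "jog_arm", "data": {
  "plan": [
    [-5, -6, 20, 0],
    [-5, -6, 50, 0],
    [-5, -6, 80, 0],
    [-5, -6, 95, 0],
    [-5, -6, 102, 0]
  ]
}}

```text
time_s: 7.83
eef_pos: [0.4643, -0.1767, 0.1736]
tool_rot: [-0.003, 0.624, 0.781, -0.001]
force: [-0.8, -0.4, 0.4]
gripper_width: 0.0686
grasp_force: 0.0
```

>>> {"op": "jog_arm", "data": {
  "plan": [
    [0, 0, 0, 0],
    [0, 0, 0, 0],
    [0, 0, 0, 0],
    [0, 0, 0, 0],
    [0, 0, 0, 0]
  ],
  "hand": -1
}}

```text
time_s: 8.25
eef_pos: [0.4654, -0.1768, 0.1781]
tool_rot: [0.001, 0.624, 0.781, 0.0]
force: [-0.3, 0.6, 2.9]
gripper_width: 0.0274
grasp_force: 39.7
```

>>> {"op": "jog_arm", "data": {
  "plan": [
    [0, 0, 0, 0],
    [0, 0, 0, 0]
  ]
}}

```text
time_s: 8.42
eef_pos: [0.4654, -0.1769, 0.178]
tool_rot: [0.001, 0.624, 0.781, 0.0]
force: [-1.3, 0.8, 7.0]
gripper_width: 0.0279
grasp_force: 40.3
```

>>> {"op": "jog_arm", "data": {
  "plan": [
    [0, 0, -30, 0],
    [0, 0, -65, 0],
    [10, 27, -70, 0],
    [22, 60, -70, 0],
    [34, 95, -70, 0]
  ]
}}

```text
time_s: 8.83
eef_pos: [0.551, -0.1223, 0.2487]
tool_rot: [0.001, 0.625, 0.781, 0.0]
force: [0.7, -0.2, -1.9]
gripper_width: 0.0275
grasp_force: 40.4
```

>>> {"op": "jog_arm", "data": {
  "plan": [
    [12, 35, 0, 0],
    [24, 67, 0, 0],
    [24, 67, 0, 0],
    [24, 67, 20, 0],
    [24, 67, 45, 0]
  ]
}}

```text
time_s: 9.25
eef_pos: [0.6108, -0.084, 0.2032]
tool_rot: [0.002, 0.624, 0.782, 0.001]
force: [-0.0, -0.2, -2.5]
gripper_width: 0.0278
grasp_force: 40.5
```

```bash
python3 - <<'E'
from h import *
print(rel(.6105,-.0845,.1845))
p=capture("wrist"); W=world(p); save(p,"w3")
for q in ["bottle","objective"]: summ(p,q)
E
```

```text
(array([-0.4, -0.5, 18.7]), array([ 0.6108, -0.084 ,  0.2032]), [[-0.222, 0.975], [0.975, 0.222]], 9.25)
bottle 0.87 [317. 127.  73.  76.] lo [ 0.583 -0.03   0.044] hi [ 0.606 -0.011  0.073] n 4044
objective 0.61 [323. 283.  71. 100.] lo [ 0.598 -0.089  0.037] hi [ 0.623 -0.071  0.076] n 5503
```

View pics/w3.png

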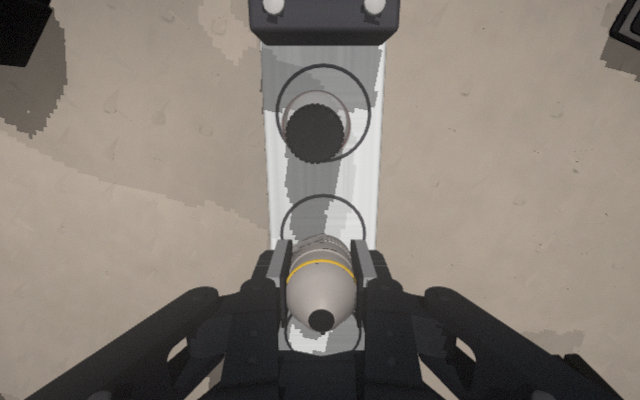

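The objective is upright in the grip at (321,280), over the second ring (centre column about 323). The bottle stands inside the first ring at (316,125). I lower and release the objective.

>>> {"op": "jog_arm", "data": {
  "plan": [
    [0, 0, 10, 0],
    [0, 0, 15, 0],
    [0, 0, 17, 0],
    [0, 0, 18, 0],
    [0, 0, 18, 0]
  ]
}}

```text
time_s: 9.82
eef_pos: [0.6104, -0.0846, 0.1844]
tool_rot: [0.0, 0.624, 0.781, 0.0]
force: [-0.2, 0.2, -2.6]
gripper_width: 0.0282
grasp_force: 40.5
```

>>> {"op": "jog_arm", "data": {
  "plan": [
    [0, 0, 0, 0],
    [0, 0, 0, 0],
    [0, 0, 0, 0],
    [0, 0, 0, 0]
  ],
  "hand": 0.3
}}

```text
time_s: 10.15
eef_pos: [0.6105, -0.0845, 0.1845]
tool_rot: [0.0, 0.624, 0.781, 0.0]
force: [-0.2, 0.2, 0.3]
gripper_width: 0.0557
grasp_force: 0.0
```

>>> {"op": "jog_arm", "data": {
  "plan": [
    [0, 0, -15, 0],
    [0, 0, -50, 0],
    [0, 0, -90, 0],
    [0, 0, -130, 0]
  ]
}}

```text
time_s: 10.48
eef_pos: [0.6102, -0.0844, 0.3154]
tool_rot: [-0.001, 0.624, 0.781, -0.0]
force: [0.2, 0.2, 0.8]
gripper_width: 0.0555
grasp_force: 0.0
```

```bash
cat >> h.py <<'E'
def railpos(c): 
    d=np.array(c)-[.617,-.1148]; return np.round([d@[.9751,.2216]*1000, d@[-.2216,.9751]*1000],1)
def tops(p,q,lo,hi):
    W=world(p)
    for r in regions_of(p,q)[:2]:
        w=W[r["pixels"]]; t=w[(w[:,2]>lo)&(w[:,2]<hi)]
        if len(t)>10:
            c,rad=cv2.minEnclosingCircle((t[:,:2]*1000).astype(np.float32)); c=np.array(c)/1000; print(q,np.round(c,4),round(rad,1),"rail",railpos(c))
E
python3 - <<'E'
from h import *
p=capture("wrist")
tops(p,"bottle",.068,.08); tops(p,"bottle",.01,.08);tops(p,"objective",.04,.06);tops(p,"objective",.01,.06)
print(rel(.4435,.0995,.28), rel(.435,-.2665,.28))
E
```

```text
bottle [ 0.595  -0.0228] 9.2 rail [-1.1 94.6]
bottle [ 0.5951 -0.0226] 13.9 rail [-0.9 94.7]
objective [ 0.6105 -0.0856] 15.2 rail [ 0.1 29.9]
objective [ 0.6103 -0.0843] 16.0 rail [ 0.2 31.2]
(array([ 216.2, -121.8,   34. ]), array([ 0.6101, -0.0844,  0.3141]), [[-0.221, 0.975], [0.975, 0.221]], 10.73) (array([-138.8, -211.1,   34.1]), array([ 0.6101, -0.0844,  0.3141]), [[-0.221, 0.975], [0.975, 0.221]], 10.73)
```

>>> {"op": "jog_arm", "data": {
  "plan": [
    [32, -18, 0, 0],
    [67, -38, 0, 0],
    [102, -57, 0, 0],
    [137, -77, 0, 0],
    [172, -97, 0, 0]
  ],
  "hand": 0.6
}}

```text
time_s: 11.15
eef_pos: [0.4761, 0.0627, 0.3128]
tool_rot: [-0.001, 0.624, 0.781, -0.001]
force: [1.0, 1.3, 1.1]
gripper_width: 0.0681
grasp_force: 0.0
```

>>> {"op": "jog_arm", "data": {
  "plan": [
    [30, -17, 0, 0],
    [44, -25, 14, 0],
    [44, -25, 34, 0],
    [44, -25, 34, 0]
  ]
}}

```text
time_s: 11.48
eef_pos: [0.4424, 0.0999, 0.2772]
tool_rot: [-0.002, 0.623, 0.782, -0.002]
force: [-0.1, 0.1, -0.9]
gripper_width: 0.068
grasp_force: 0.0
```

```bash
python3 - <<'E'
from h import *
p=capture("wrist"); save(p,"w4"); tops(p,"long_tube",.025,.035)
print(rel(.4435,.0995,.1765))
E
```

```text
long_tube [0.5326 0.0913] 15.8 rail [-36.7 219.7]
long_tube [0.4442 0.0998] 15.4 rail [-120.9  247.6]
(array([  0.4,   0. , 102.8]), array([0.4439, 0.0991, 0.2793]), [[-0.221, 0.975], [0.975, 0.221]], 11.58)
```

View pics/w4.png

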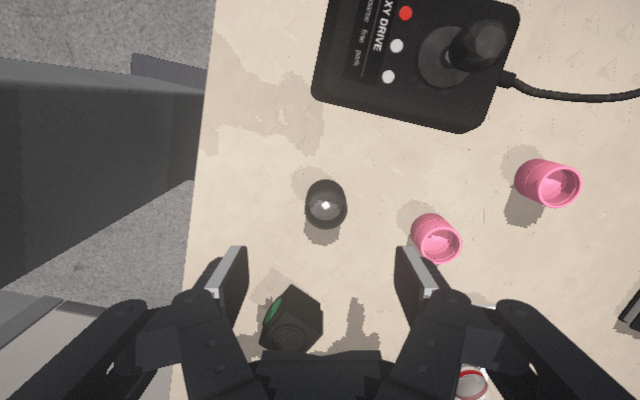

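The black long tube is at (326,205). It is distinct from the pink ones at (436,238) and (547,184), and there is room for the fingers.

>>> {"op": "jog_arm", "data": {
  "plan": [
    [0, 0, 30, 0],
    [0, 0, 60, 0],
    [0, 0, 85, 0],
    [0, 0, 98, 0],
    [0, 0, 102, 0]
  ]
}}

```text
time_s: 12.0
eef_pos: [0.4441, 0.0986, 0.1765]
tool_rot: [-0.001, 0.624, 0.781, -0.001]
force: [0.1, -0.3, 0.9]
gripper_width: 0.0684
grasp_force: 0.0
```

>>> {"op": "jog_arm", "data": {
  "plan": [
    [0, 0, 0, 0],
    [0, 0, 0, 0],
    [0, 0, 0, 0],
    [0, 0, 0, 0],
    [0, 0, 0, 0]
  ],
  "hand": -1
}}

```text
time_s: 12.42
eef_pos: [0.4439, 0.0991, 0.1794]
tool_rot: [0.001, 0.624, 0.781, 0.001]
force: [0.2, -3.1, 7.7]
gripper_width: 0.0292
grasp_force: 39.5
```

>>> {"op": "jog_arm", "data": {
  "plan": [
    [0, 0, 0, 0],
    [0, 0, 0, 0]
  ]
}}

```text
time_s: 12.58
eef_pos: [0.4439, 0.0991, 0.1794]
tool_rot: [0.001, 0.624, 0.781, 0.001]
force: [0.4, -1.7, 7.7]
gripper_width: 0.0291
grasp_force: 39.6
```

>>> {"op": "jog_arm", "data": {
  "plan": [
    [0, 0, -35, 0],
    [0, 0, -75, 0],
    [0, 0, -110, 0],
    [-25, 11, -115, 0],
    [-58, 25, -115, 0]
  ]
}}

```text
time_s: 13.0
eef_pos: [0.4805, 0.0489, 0.2968]
tool_rot: [0.002, 0.623, 0.782, 0.002]
force: [0.9, 0.3, -0.6]
gripper_width: 0.0293
grasp_force: 39.9
```

>>> {"op": "jog_arm", "data": {
  "plan": [
    [-35, 15, 0, 0],
    [-70, 30, 0, 0],
    [-105, 45, 0, 0],
    [-140, 60, 0, 0],
    [-175, 75, 0, 0]
  ]
}}

```text
time_s: 13.42
eef_pos: [0.5933, -0.1076, 0.2942]
tool_rot: [0.0, 0.624, 0.781, 0.0]
force: [-0.3, 1.6, -1.1]
gripper_width: 0.0289
grasp_force: 39.9
```

>>> {"op": "jog_arm", "data": {
  "plan": [
    [-30, 14, 0, 0],
    [-47, 22, 0, 0],
    [-47, 22, 20, 0],
    [-47, 22, 50, 0],
    [-47, 22, 75, 0]
  ]
}}

```text
time_s: 13.83
eef_pos: [0.6244, -0.1473, 0.2179]
tool_rot: [0.001, 0.624, 0.781, 0.0]
force: [0.8, -0.2, -0.3]
gripper_width: 0.0291
grasp_force: 39.9
```

```bash
python3 - <<'E'
from h import *
print(rel(.6247,-.1475,.1855))
p=capture("wrist"); save(p,"w5"); tops(p,"long_tube",.02,.1)
E
```

```text
(array([-0.3,  0.2, 32.5]), array([ 0.6244, -0.1473,  0.2179]), [[-0.221, 0.975], [0.975, 0.221]], 13.83)
long_tube [ 0.6237 -0.1478] 17.2 rail [ -0.8 -33.7]
```

View pics/w5.png

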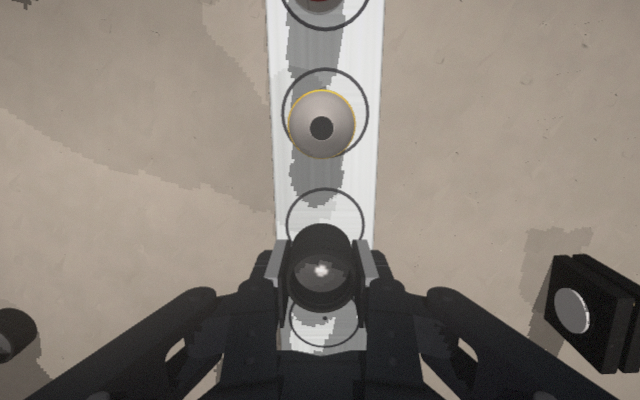

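The objective stands in the second ring at (321,125), and the long tube is held over the third ring at (321,268). The mirror mount at (600,310) is clear. I lower and release the tube, then go on to the short tube.

>>> {"op": "jog_arm", "data": {
  "plan": [
    [0, 0, 15, 0],
    [0, 0, 27, 0],
    [0, 0, 31, 0],
    [0, 0, 32, 0],
    [0, 0, 32, 0]
  ]
}}

```text
time_s: 14.35
eef_pos: [0.6247, -0.1469, 0.1868]
tool_rot: [0.0, 0.624, 0.781, 0.0]
force: [0.5, 0.2, -0.5]
gripper_width: 0.0294
grasp_force: 39.9
```

>>> {"op": "jog_arm", "data": {
  "plan": [
    [0, 0, 0, 0],
    [0, 0, 0, 0],
    [0, 0, 0, 0],
    [0, 0, 0, 0]
  ],
  "hand": 0.3
}}

```text
time_s: 14.68
eef_pos: [0.6246, -0.1469, 0.1866]
tool_rot: [0.0, 0.624, 0.781, 0.0]
force: [0.5, -0.2, -0.1]
gripper_width: 0.0556
grasp_force: 0.0
```

>>> {"op": "jog_arm", "data": {
  "plan": [
    [0, 0, -15, 0],
    [0, 0, -50, 0],
    [0, 0, -90, 0],
    [0, 0, -110, 0],
    [0, 0, -110, 0]
  ]
}}

```text
time_s: 15.1
eef_pos: [0.6251, -0.147, 0.3014]
tool_rot: [0.004, 0.624, 0.781, 0.001]
force: [-0.2, -1.1, 0.6]
gripper_width: 0.0558
grasp_force: 0.0
```

```bash
python3 - <<'E'
from h import *
p=capture("wrist"); tops(p,"long_tube",.03,.045); tops(p,"objective",.04,.06)
print(rel(.435,-.2665,.28))
E
```

```text
long_tube [ 0.6241 -0.1462] 15.5 rail [ -0.  -32.2]
objective [ 0.6106 -0.0859] 15.1 rail [ 0.2 29.6]
(array([ -74.9, -211.1,   15.8]), array([ 0.6243, -0.1468,  0.2957]), [[-0.221, 0.975], [0.975, 0.221]], 15.25)
```

>>> {"op": "jog_arm", "data": {
  "plan": [
    [-11, -32, 0, 0],
    [-24, -67, 4, 0],
    [-37, -104, 8, 0],
    [-50, -141, 12, 0],
    [-62, -176, 16, 0]
  ],
  "hand": 0.6
}}

```text
time_s: 15.67
eef_pos: [0.4647, -0.2467, 0.2786]
tool_rot: [-0.001, 0.624, 0.782, -0.0]
force: [0.2, -2.2, 0.5]
gripper_width: 0.0684
grasp_force: 0.0
```

>>> {"op": "jog_arm", "data": {
  "plan": [
    [-12, -33, 0, 0],
    [-13, -35, 20, 0],
    [-13, -35, 40, 0],
    [-13, -35, 40, 0]
  ]
}}

```text
time_s: 16.0
eef_pos: [0.4342, -0.2668, 0.2367]
tool_rot: [-0.003, 0.625, 0.781, -0.0]
force: [-0.8, 0.4, -0.7]
gripper_width: 0.0684
grasp_force: 0.0
```

```bash
python3 - <<'E'
from h import *
p=capture("wrist"); tops(p,"short_tube",.012,.025); save(p,"w6")
print(rel(.435,-.2665,.1765))
E
```

```text
short_tube [ 0.4351 -0.2674] 15.6 rail [-211.2 -108.5]
(array([ 0.1, -0.2, 62.7]), array([ 0.4353, -0.2666,  0.2392]), [[-0.221, 0.975], [0.975, 0.221]], 16.1)
```

View pics/w6.png

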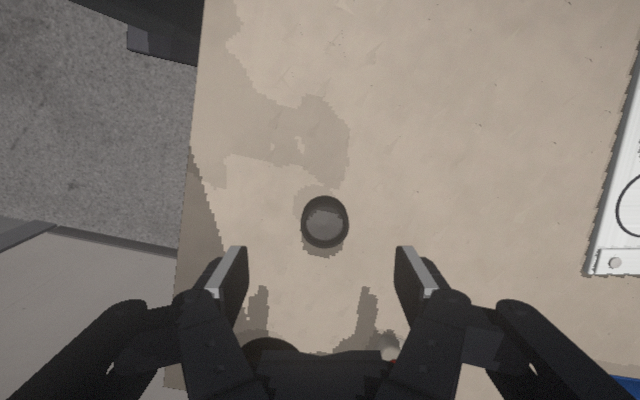

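The short tube is alone at (325,222), centred between the fingers.

>>> {"op": "jog_arm", "data": {
  "plan": [
    [0, -1, 25, 0],
    [0, -1, 45, 0],
    [0, -1, 56, 0],
    [0, -1, 61, 0],
    [0, -1, 61, 0]
  ]
}}

```text
time_s: 16.52
eef_pos: [0.4346, -0.2668, 0.1788]
tool_rot: [-0.001, 0.624, 0.782, -0.0]
force: [-0.6, -0.3, -0.2]
gripper_width: 0.0681
grasp_force: 0.0
```

>>> {"op": "jog_arm", "data": {
  "plan": [
    [0, 0, 0, 0],
    [0, 0, 0, 0],
    [0, 0, 0, 0],
    [0, 0, 0, 0],
    [0, 0, 0, 0]
  ],
  "hand": -1
}}

```text
time_s: 16.93
eef_pos: [0.4345, -0.267, 0.1803]
tool_rot: [0.001, 0.624, 0.781, -0.0]
force: [-1.1, 1.9, 5.9]
gripper_width: 0.0283
grasp_force: 38.9
```

>>> {"op": "jog_arm", "data": {
  "plan": [
    [0, 0, 0, 0],
    [0, 0, 0, 0]
  ]
}}

```text
time_s: 17.1
eef_pos: [0.4346, -0.267, 0.1803]
tool_rot: [0.001, 0.624, 0.781, -0.0]
force: [-1.0, 1.2, 7.5]
gripper_width: 0.0286
grasp_force: 38.9
```

>>> {"op": "jog_arm", "data": {
  "plan": [
    [0, 0, -30, 0],
    [0, 0, -65, 0],
    [1, 25, -70, 0],
    [3, 60, -70, 0],
    [5, 98, -70, 0]
  ]
}}

```text
time_s: 17.52
eef_pos: [0.5295, -0.2404, 0.2512]
tool_rot: [0.001, 0.625, 0.781, 0.0]
force: [0.4, -0.6, 0.0]
gripper_width: 0.0288
grasp_force: 40.0
```

>>> {"op": "jog_arm", "data": {
  "plan": [
    [2, 38, 0, 0],
    [4, 76, 0, 0],
    [5, 110, 0, 0],
    [5, 114, 15, 0],
    [5, 114, 40, 0]
  ]
}}

```text
time_s: 17.93
eef_pos: [0.641, -0.2094, 0.2112]
tool_rot: [0.003, 0.623, 0.782, 0.001]
force: [-0.7, -0.1, -0.3]
gripper_width: 0.0288
grasp_force: 40.0
```

```bash
python3 - <<'E'
from h import *
print(rel(.6387,-.2102,.1865))
p=capture("wrist"); save(p,"w7"); tops(p,"short_tube",.02,.1); tops(p,"long_tube",.03,.04)
E
```

```text
(array([-0.2, -2.6, 24.7]), array([ 0.641 , -0.2094,  0.2112]), [[-0.223, 0.975], [0.975, 0.223]], 17.93)
short_tube [ 0.642  -0.2098] 15.8 rail [  3.4 -98.2]
long_tube [ 0.6244 -0.1465] 15.3 rail [  0.2 -32.5]
```

View pics/w7.png

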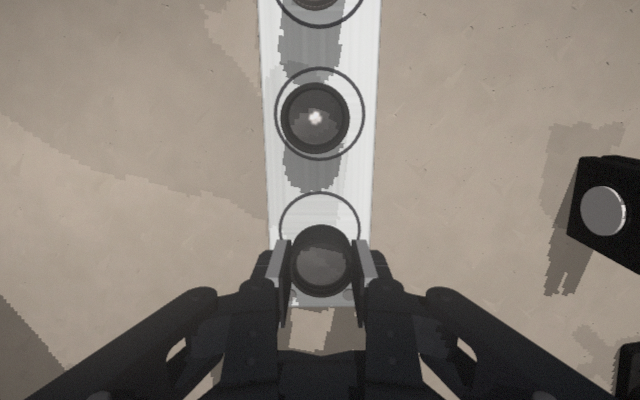

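The long tube is centred in the third ring at (316,118). The short tube at (322,260) needs about 2 mm across the strip, then lowering.

>>> {"op": "jog_arm", "data": {
  "plan": [
    [0, -2, 10, 0],
    [0, -2, 19, 0],
    [0, -2, 23, 0],
    [0, -2, 24, 0],
    [0, -2, 24, 0]
  ]
}}

```text
time_s: 18.5
eef_pos: [0.6366, -0.211, 0.1863]
tool_rot: [-0.0, 0.624, 0.781, -0.0]
force: [-4.5, 0.6, 7.9]
gripper_width: 0.0288
grasp_force: 40.8
```

>>> {"op": "jog_arm", "data": {
  "plan": [
    [0, 0, 0, 0],
    [0, 0, 0, 0],
    [0, 0, 0, 0],
    [0, 0, 0, 0]
  ],
  "hand": 0.3
}}

```text
time_s: 18.83
eef_pos: [0.637, -0.2108, 0.1852]
tool_rot: [0.0, 0.624, 0.781, -0.0]
force: [0.7, 0.8, 0.6]
gripper_width: 0.0554
grasp_force: 0.0
```

>>> {"op": "jog_arm", "data": {
  "plan": [
    [0, 0, -15, 0],
    [0, 0, -50, 0],
    [0, 0, -90, 0],
    [0, 0, -125, 0],
    [0, 0, -150, 0]
  ]
}}

```text
time_s: 19.25
eef_pos: [0.637, -0.2107, 0.3386]
tool_rot: [0.001, 0.624, 0.781, 0.0]
force: [-0.1, -0.7, 0.3]
gripper_width: 0.0555
grasp_force: 0.0
```

>>> {"op": "jog_arm", "data": {
  "plan": [
    [-15, -25, 0, 0],
    [-35, -60, 0, 0],
    [-50, -90, 0, 0],
    [-50, -90, 0, 0],
    [-50, -90, 0, 0]
  ]
}}

```text
time_s: 19.67
eef_pos: [0.5593, -0.2805, 0.3355]
tool_rot: [0.0, 0.625, 0.781, 0.0]
force: [-0.4, -1.1, -0.2]
gripper_width: 0.0558
grasp_force: 0.0
```

```bash
python3 - <<'E'
from h import *
p=capture("wrist")
for q,a,b in [("short_tube",.018,.03),("long_tube",.03,.04),("objective",.04,.06),("bottle",.068,.08)]: tops(p,q,a,b)
p=capture("scene"); save(p,"sc2",(210,130,460,320),3.1)
for q,a,b in [("short_tube",.015,.03),("long_tube",.03,.04),("objective",.02,.06),("bottle",.02,.08)]: tops(p,q,a,b)
for q in ["filter_cube","mirror_mount"]: summ(p,q)
E
```

```text
short_tube [ 0.6367 -0.2116] 15.7 rail [ -2.2 -98.7]
long_tube [ 0.6244 -0.1466] 15.6 rail [  0.2 -32.6]
short_tube [ 0.6353 -0.2114] 15.7 rail [ -3.6 -98.3]
long_tube [0.5309 0.0911] 15.1 rail [-38.3 219.8]
long_tube [0.5962 0.1524] 14.6 rail [ 38.9 265.1]
objective [ 0.6078 -0.0843] 14.5 rail [-2.2 31.7]
bottle [ 0.5923 -0.0214] 13.7 rail [-3.3 96.6]
bottle [ 0.7939 -0.152 ] 29.6 rail [164.2 -75.5]
filter_cube 0.7 [337. 191.  11.  16.] lo [ 0.608 -0.159  0.009] hi [ 0.637 -0.132  0.037] n 161
filter_cube 0.66 [338. 273.  20.  26.] lo [ 0.417 -0.023  0.009] hi [0.456 0.016 0.044] n 426
mirror_mount 0.66 [299. 153.  17.  25.] lo [ 0.773 -0.177  0.004] hi [ 0.803 -0.13   0.05 ] n 290
```

View pics/sc2.png

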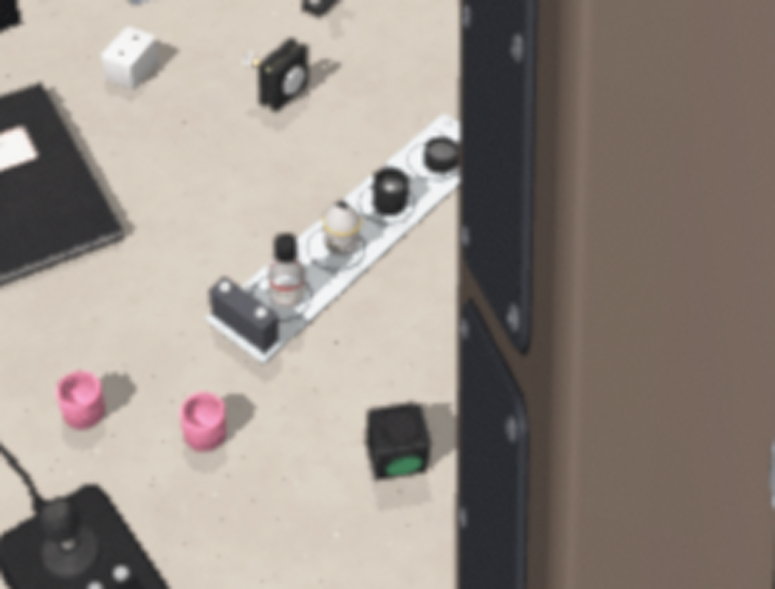

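All four stand upright in their rings: bottle (285,270), objective (342,228), long tube (390,190) and short tube (441,153). Each is within about 4 mm of its ring's centre, and the bystanders have not moved.

```bash
python3 -c "from rig import *; print(sign_off())"
```

```text
the job is handed in; nothing more can be done
None
```

The job is handed in: counted from the end stop, the rings hold the bottle, objective, long tube and short tube, each upright and measured within about 4 mm of its ring's centre. The filter cube and mirror mount had not moved, and the arm finished at about 20 s of the 109 s allowed; no verdict came back on hand-in.

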